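Clip the utensil caddy on the worktop rail

ROBOT

A 6-joint arm with a two-finger parallel gripper is mounted at the origin on a cart in front of the work surface, level with it; the furniture and walls round the work are solid. World frame = base frame: x ahead of the robot, y to its left, z up, the work surface at z = 0. Lengths are in m, angles in rad, forces in N, time in s.
With the tool pointing down it reaches from about 0.35 to 0.8 m from the base axis. Payload 7.3 kg.
Tool frame: the origin (TCP) lies at the very end of the fingers, on their centre line; the grasp point (between the pads) lies 19 mm behind it; z points along the fingers, y is the line along which they close (so a half turn about z gives the same grasp; the last joint's range is limited). The gripper opens to 85 mm and grips with 20 to 120 N. Pads are 22 mm wide; open, the fingers measure 114 mm over their backs; the gripper's body (76 mm by 85 mm) begins 54 mm behind the grasp point. The pads swing forward as they close: fully open they stand 13 mm farther back than shut.
Start: joints at [1.188, 0.342, 1.524, -0, 1.275, -0.146], TCP at [0.123, 0.51, 0.231] pointing down, gripper open.
Joint ranges: [-2.53, 2.53], [-0.77, 2.02], [0.04, 2.7], [-1, 4.14], [0.28, 2.66], [-3.11, 3.11]. Speed limits (rad/s): [2.57, 2.57, 3.14, 3.14, 3.14, 3.14].

INTERFACE

Orientations are given as a unit quaternion [w, x, y, z].
In Python, from bench import status, optics, sign_off gives the robot as it stands.
- The arm moves only by the tool servo_tool, never from a script. Its argument "commands" is a list of rows, each an object of numbers: "tx", "ty", "tz": the shift along the tool's x, y, z in mm; "ax", "ay", "az": the turn, a rotation vector about the tool's x, y, z in degrees. In form: [{"tx": .., "ty": .., "tz": .., "ax": .., "ay": .., "az": ..}, ...]. A call has 1 to 10 rows; each row shifts and turns the commanded pose from where the row before left it, along the tool's axes as they then stand; what a row does not reach is not made up. A row lasts 1/10 s, in which the tool goes at most 50 mm and 8.59 degrees, less where a joint would pass 70% of its speed; a pose out of reach is approached as far as the arm can. A call is refused whole if a number of a shift passes 50 or a number of a turn 8.59, either way. A call with a gripper value outside its range is refused whole. "gripper" is the opening, from 0 (shut) to 1 (fully open), set as the call begins (left out, the last holds). The fingers move at their own pace and stop on an object; the grip force is fixed at half the most. Time passes only in rows, so rows that do not move let the fingers close. It gives the time, the measured TCP pose, the force, the opening and the grip force at its end, in the units of the state.
- status.observe(): the state, without advancing time (a new reading comes with each control period).
- optics.camera(name): name is "scene" or "top"; returns (picture, depth): 400x640x3 uint8, blue, green, red; 400x640 float32, m along the optical axis (not along the pixel's ray), 0 where there is no reading.
- optics.camera_params(name): a dict with "K" (3x3 intrinsics, pixels), "rvec" (rotation vector, rad) and "tvec" (3), from world to camera coordinates, as OpenCV has them. Camera axes: x right, y down, z forward; pixel columns grow to the right and rows downward; lengths in m; the calibration is good to about 2 mm. A picture is of the moment at which its call begins. camera_params takes no time and is no camera call.
- sign_off(): hands the job in; it is judged then, once.
The state is a dict: "t": time; "qpos": joint angles; "qd": joint speeds; "joint_torque": joint torques, N m; "ee_pos": TCP position; "ee_rot": TCP orientation; "ft_force": force on the tool from outside, world axes, zero at the start; "ft_torque": the same for the moment, N m; "gripper_width": opening from 0.0 (shut) to 1.0 (fully open); "finger_force": force on a finger pad.
Only numpy, scipy, OpenCV 4.12 (cv2) and the standard library are available. Lean on these libraries where they do the work, as an engineer would, in place of code of your own. Each camera call takes 0.05 s, during which the arm holds its last target. There are 200 camera calls.

TASK

Take the steel utensil caddy by the black grip on its hook and push the hook down over the upper bar of the worktop rail, near the middle, until the sprung latch snaps shut beneath the bar. Give the caddy a firm upward tug against the shut latch, as pulling a spoon out would, to prove that it holds; then let it down gently until the hook rests on the bar again, and leave it hanging there. The rail has been re-set in height, so feel for the bar: push firmly but never force or drop it on (stay under 30 N), and do not disturb the other things.

Things in the scene. Friction and masses are not known exactly. Their poses are not given: they have to be found in the camera images.
- caddy_grip (a point): Centre of the black grip on top of the caddy's hook: a block 16 mm (caddy x) by 26 mm (caddy y) by 40 mm high, its foot 20 mm below this point; taken from above across either pair of sides. 167 mm above the caddy's underside. Axes as the caddy's.
- caddy_throat (a point): Where the bar's centre lies in the hook when it is fully home: 37 mm straight below caddy_grip, 130 mm above the underside. The throat is 13 mm wide in x (6.5 mm to either side), its roof 5 mm above this point, open at both y ends. The mouth opens downward: the tongue behind the bar (24 mm wide) ends in a lip flaring backward, 20 mm behind and 45 mm below this point.
- caddy: Steel utensil caddy, empty, 0.23 to 0.34 kg: open box 56 (x) by 86 (y) by 85 mm high, a hook above its flat back; 187 mm high. Origin: centre of the underside, z up; +x out of its back, where grip and throat lie, 40 mm from the origin; y along the bar when hung. The back, 33.5 mm from the origin, is flat from 18 mm above the underside to the throat and slides down the fronts of both bars.
- latch: Sprung latch in the hook's mouth, 16 by 9 by 3 mm; origin on its axle, 9.5 mm before and 22 mm below caddy_throat. Shut, its axes are parallel to the caddy's. A bar entering from below swings it up (about -y; 3 to 10 N); it springs back under the bar once the bar is within about 2 mm of caddy_throat, the roof all but resting on it. It never opens downward; shut, it leaves 18 mm of play in height.
- rail: Fixed rail: base plate 100 (x) by 310 (y) by 10 mm, posts 250 mm high at y = -135 and 135 mm; between them, above the base's y axis, a level upper bar and 60 mm below it a lower bar, both round, 10 mm thick. Origin: centre of the underside, z up; the caddy belongs on the -x side, back to the rail. The upper bar's centre is clamped 185 to 215 mm above the worktop, not measured: feel for it.
- mug: Bystander: green mug, 94 mm high. Origin at the centre of its underside.
- salt_shaker: Bystander: glass salt shaker, 90 mm high. Origin at the centre of its underside.
- timer: Bystander: round wind-up timer, 62 mm across, 50 mm high. Origin at the centre of its underside.
- tumbler: Bystander: glass tumbler, 91 mm high, behind the rail. Origin at the centre of its underside.
- teaspoon: Bystander: teaspoon lying on the worktop, 130 mm long. Origin at its middle.

How it is judged:
By the outcome, as a careful person would: the job done as asked, in the order asked, and still so for the second after the job is handed in, with the robot touching nothing.
It also fails if it takes over 61 s, if anything falls off the work surface, if the arm or the gripper's body presses on something with over 40 N, if the wrist force passes 120 N, or if a joint passes its speed limit or range.

## Working session

There is one attempt and no reset: what is moved stays moved. The work goes in short steps, Python scripts to look and compute and a tool call to move; the robot and the scene stay as the last step left them, time stands still between calls to the robot, and variables do not carry over. Pictures are saved under pics/ and viewed, at most 10 in all, crops included, and the job is handed in when it is done.

Besides the shell and the picture viewer there is one more tool, called after "Request:" as name(argument=value, ...) on one line, values as JSON. servo_tool: Moves the arm, as the interface text tells. Its arguments: {"type":"object","properties":{"commands":{"type":"array"},"gripper":{"type":"number"}},"required":["commands"]}

```bash
mkdir -p pics; cat > h.py <<'E'
import numpy as np,cv2
from bench import status,optics
def load(n):
    d=np.load(f'{n}.npz');return d['p'],d['d'],d['K'],d['R'],d['t']
def snap(n,f):
    p,d=optics.camera(n);c=optics.camera_params(n)
    R=cv2.Rodrigues(np.array(c['rvec'],float))[0]
    np.savez(f'{n}.npz',p=p,d=d,K=c['K'],R=R,t=np.array(c['tvec'],float).ravel())
    cv2.imwrite(f'pics/{f}.png',p)
def world(n):
    p,d,K,R,t=load(n);v,u=np.mgrid[:400,:640]
    c=np.stack([(u-K[0,2])/K[0,0]*d,(v-K[1,2])/K[1,1]*d,d],-1)
    w=(c-t)@R; w[d==0]=np.nan
    return p,w
E
python3 - <<'E'
from h import *
snap('scene','s1');snap('top','t1')
s=status.observe();print({k:np.round(s[k],3) for k in s})
for n in('scene','top'):
    p,d,K,R,t=load(n);print(n,-R.T@t,K[0,0],R[2])
E
```

```text
{'t': np.float64(0.1), 'qpos': array([ 1.188,  0.343,  1.525,  0.   ,  1.275, -0.146]), 'qd': array([-0.   , -0.   , -0.003, -0.001, -0.001,  0.001]), 'joint_torque': array([ 1.0000e-03, -4.3445e+01, -2.4650e+01, -0.0000e+00,  5.0000e-03,
        0.0000e+00]), 'ee_pos': array([0.123, 0.51 , 0.231]), 'ee_rot': array([-0.   ,  0.118,  0.993, -0.001]), 'ft_force': array([ 0.074,  0.066, -0.091]), 'ft_torque': array([-0.09 ,  0.055, -0.012]), 'finger_force': np.float64(0.0), 'gripper_width': np.float64(1.003)}
scene [0.16245453 0.27916548 0.82829649] 444.5381430018935 [ 0.45622057 -0.44887667 -0.76835703]
top [ 0.36272427 -0.11381944  1.20369094] 406.5354504590619 [ 0.1857347  -0.02278856 -0.98233564]
```

View pics/s1.png

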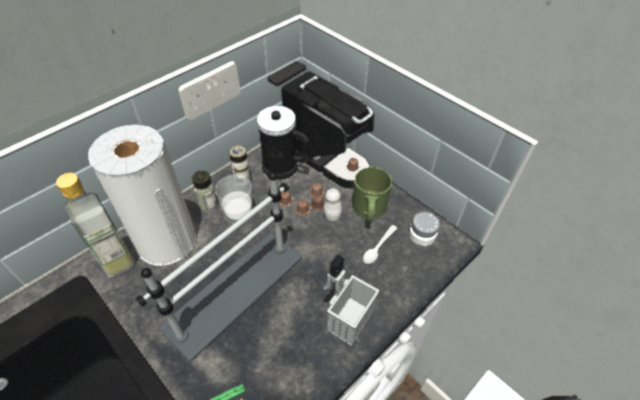

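View pics/t1.png

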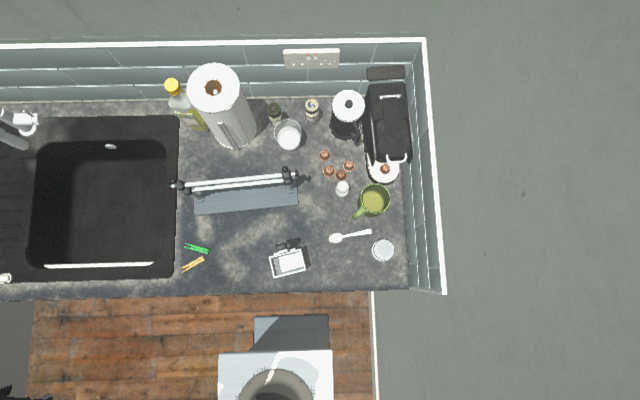

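The scene view shows the caddy at about (350,305), its black grip at (337,267), and the rail's upper bar running from (150,275) to (278,195). In the top view the grip is at about (288,245) and the rail runs from (180,187) to (297,177).

```bash
python3 - <<'E'
from h import *
ims=[]
for n,(x0,x1,y0,y1) in dict(scene=(300,400,240,350),top=(260,320,225,290)).items():
    p,w=world(n)
    ims.append(cv2.resize(p[y0:y1,x0:x1],(400,440),interpolation=cv2.INTER_CUBIC))
    w=w[y0:y1,x0:x1].reshape(-1,3);g=p[y0:y1,x0:x1].reshape(-1,3).astype(int)
    z=w[:,2];near=(z>0.06)
    # grip: dark, high
    m=(z>.175)&(z<.2)
    print(n,'grip top',m.sum(),np.round(np.nanmedian(w[m],0),4),np.round(w[m].min(0),4) if m.any() else '',np.round(w[m].max(0),4)if m.any() else '')
    m=(z>.076)&(z<.095)
    r=cv2.minAreaRect(w[m][:,:2].astype(np.float32)*1000);print(' rim',m.sum(),r,np.round(cv2.boxPoints(r)))
for n in('scene','top'):
    p,w=world(n);z=w[...,2]
    reg=np.zeros(z.shape,bool)
    if n=='scene': reg[170:310,140:300]=1
    else: reg[165:200,165:305]=1
    m=reg&(z>.17)&(z<.235)&(p.min(2)>130)
    q=w[m];v=cv2.fitLine(q.astype(np.float32),cv2.DIST_HUBER,0,.001,.001).ravel()
    print(n,'bar',m.sum(),np.round(v,4),q.min(0),q.max(0))
    m=reg&(z>.0)&(z<.02)
    if n=='top':
        reg[:]=0;reg[180:220,190:303]=1;m=reg&(z>.007)&(z<.014);r=cv2.minAreaRect(w[m][:,:2].astype(np.float32)*1000);print('base',m.sum(),r)
cv2.imwrite('pics/c1.png',np.hstack(ims))
E
```

```text
scene grip top 161 [ 0.4284 -0.0317  0.1864] [ 0.4205 -0.0496  0.1752] [ 0.4403 -0.0208  0.1899]
 rim 531 ((406.330810546875, -40.95872116088867), (89.28833770751953, 92.10774993896484), 11.714598655700684) [[353.  -5.]
 [372. -95.]
 [459. -77.]
 [441.  13.]]
top grip top 67 [ 0.4292 -0.0354  0.1854] [ 0.4198 -0.0476  0.1764] [ 0.4392 -0.0229  0.1895]
 rim 206 ((405.5367126464844, -39.85250473022461), (89.20079803466797, 90.2657699584961), 12.373719215393066) [[352.  -5.]
 [372. -93.]
 [459. -74.]
 [439.  14.]]
scene bar 1722 [0.9515 0.3065 0.0272 0.6793 0.1059 0.2005] [ 0.58407364 -0.07387016  0.17002514] [0.76078278 0.23888012 0.23492053]
top bar 412 [-0.0802  0.9968 -0.0014  0.601   0.0833  0.194 ] [ 0.58458656 -0.07396465  0.18640593] [0.61597563 0.23953922 0.22434432]
base 1973 ((594.0795288085938, 82.53489685058594), (95.84283447265625, 310.4117736816406), 2.3239030838012695)
```

View pics/c1.png

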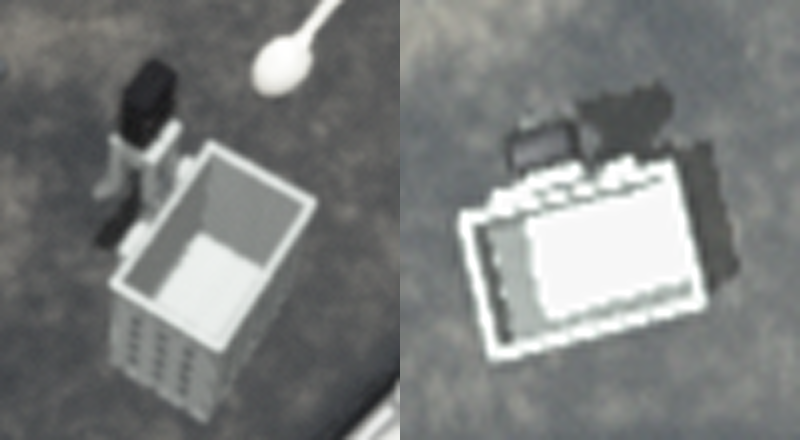

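Grip and yaw (~12°) are clear in the crop. Next I refine the bar line by intersecting the two views' planes.

```bash
python3 - <<'E'
from h import *
N=[];C=[]
for n in('scene','top'):
    p,w=world(n);_,d,K,R,t=load(n)
    # predicted bar line (from depth), then bright-pixel centroid across it
    g=p.astype(float).min(2);a=np.array([.609,-.02,.196]);b=np.array([.593,.18,.196])
    pr=lambda P:(lambda c:(K@c/c[2])[:2])(R@P+t)
    pa,pb=pr(a),pr(b);e=(pb-pa)/np.linalg.norm(pb-pa);nn=np.array([-e[1],e[0]])
    pts=[]
    for s in np.linspace(0,1,40):
        o=np.arange(-7,7.1,.25);q=(pa+s*(pb-pa)+o[:,None]*nn).astype(np.float32)
        v=cv2.remap(g.astype(np.float32),q[:,0],q[:,1],cv2.INTER_LINEAR).ravel()
        zz=cv2.remap(w[...,2].astype(np.float32),q[:,0],q[:,1],cv2.INTER_NEAREST).ravel()
        m=(zz>.17)&(zz<.24)
        if m.sum()>3: pts.append(q[m].mean(0))
    pts=np.array(pts);vx,vy,x0,y0=cv2.fitLine(pts,cv2.DIST_HUBER,0,.01,.01).ravel()
    r=(pts-[x0,y0])@[-vy,vx];print(n,len(pts),r.std(),pa,pb,x0,y0)
    ray=lambda u:R.T@np.linalg.solve(K,[*u,1])
    k=np.cross(ray((x0-50*vx,y0-50*vy)),ray((x0+50*vx,y0+50*vy)));N.append(k/np.linalg.norm(k));C.append(-R.T@t)
D=np.cross(*N);D/=D[1]
for y in(0,.0825,.165):
    P=np.linalg.solve(np.array([N[0],N[1],[0,1,0]]),[N[0]@C[0],N[1]@C[1],y]);print('bar',P.round(4))
print('yaw',np.degrees(np.arctan2(-D[0],1)),D)
# grip: dark pixels high; back-project on z=.187 top rect
for n,(x0,x1,y0,y1) in dict(scene=(300,400,240,350),top=(260,320,225,290)).items():
    p,w=world(n);q=w[y0:y1,x0:x1].reshape(-1,3);m=(q[:,2]>.181)&(q[:,2]<.195)
    print(n,m.sum(),cv2.minAreaRect(q[m][:,:2].astype(np.float32)*1000),q[m].mean(0))
    m=(q[:,2]>.079)&(q[:,2]<.092);k=q[m];c=np.array([np.cos(.209),np.sin(.209)]);f=k[:,:2]@c;l=k[:,:2]@[-c[1],c[0]]
    print(' fwd front',np.percentile(f,[1,50,99]),'lat',np.percentile(l,[1,50,99]))
E
```

```text
scene 40 0.17869578 [263.24902445 203.78318799] [174.77197562 273.8196454 ] 219.19283 239.03174
top 40 0.26405326 [273.86227199 175.69170033] [194.48948413 183.66489584] 233.5778 179.86401
bar [0.6072 0.     0.1955]
bar [0.6006 0.0825 0.1953]
bar [0.5941 0.165  0.1951]
yaw 4.56015737572767 [-0.07975824  1.         -0.00262934]
scene 129 ((430.7308349609375, -34.465152740478516), (15.833443641662598, 25.6227970123291), 11.910264015197754) [ 0.4296968  -0.0330697   0.18659854]
 fwd front [0.34472146 0.38171111 0.40768076] lat [-0.16840718 -0.12357671 -0.07866752]
top 61 ((430.2650451660156, -34.233795166015625), (15.107246398925781, 24.658296585083008), 12.433574676513672) [ 0.43031416 -0.03424803  0.18567782]
 fwd front [0.34370345 0.38149828 0.43300957] lat [-0.16817116 -0.12309926 -0.07848151]
```

Request:
servo_tool(commands=[{"tx": -26,"ty": -28,"tz": -4},{"tx": -26,"ty": -28,"tz": -4},{"tx": -26,"ty": -28,"tz": -4},{"tx": -26,"ty": -28,"tz": -4},{"tx": -26,"ty": -28,"tz": -4},{"tx": -26,"ty": -28},{"tx": -26,"ty": -28},{"tx": -26,"ty": -28},{"tx": -26,"ty": -28},{"tx": -26,"ty": -28}], gripper=1)

```text
validation failed for argument at $.co...
```

Request:
servo_tool(commands=[{"tx": -26,"ty": -28},{"tx": -26,"ty": -28},{"tx": -26,"ty": -28},{"tx": -26,"ty": -28},{"tx": -26,"ty": -28},{"tx": -26,"ty": -28},{"az": 8},{"az": 8},{"az": 8},{"az": 8}])

```text
validation failed for argument at $.co...
```

Request:
servo_tool(commands=[{"az": 8},{"az": 8},{"az": 8},{"az": 8.3},{},{}])

```text
validation failed for argument at $.co...
```

Every row probably needs all six keys.

Request:
servo_tool(commands=[{"tx": -26,"ty": -28,"tz": -4,"ax": 0,"ay": 0,"az": 0},{"tx": -26,"ty": -28,"tz": -4,"ax": 0,"ay": 0,"az": 0},{"tx": -26,"ty": -28,"tz": -4,"ax": 0,"ay": 0,"az": 0},{"tx": -26,"ty": -28,"tz": -4,"ax": 0,"ay": 0,"az": 0},{"tx": -26,"ty": -28,"tz": -4,"ax": 0,"ay": 0,"az": 0},{"tx": -26,"ty": -28,"tz": 0,"ax": 0,"ay": 0,"az": 0},{"tx": -26,"ty": -28,"tz": 0,"ax": 0,"ay": 0,"az": 0},{"tx": -26,"ty": -28,"tz": 0,"ax": 0,"ay": 0,"az": 0},{"tx": -26,"ty": -28,"tz": 0,"ax": 0,"ay": 0,"az": 0},{"tx": -26,"ty": -28,"tz": 0,"ax": 0,"ay": 0,"az": 0}], gripper=1)

```text
t: 1.1
ee_pos: [0.3104, 0.1757, 0.2512]
ee_rot: [-0.0, 0.118, 0.993, 0.0]
ft_force: [1.3, 0.2, 0.0]
gripper_width: 1.001
finger_force: 0.0
```

Request:
servo_tool(commands=[{"tx": -27.6,"ty": -29.3,"tz": 0,"ax": 0,"ay": 0,"az": 0},{"tx": -27.6,"ty": -29.3,"tz": 0,"ax": 0,"ay": 0,"az": 0},{"tx": -27.6,"ty": -29.3,"tz": 0,"ax": 0,"ay": 0,"az": 0},{"tx": -27.6,"ty": -29.3,"tz": 0,"ax": 0,"ay": 0,"az": 0},{"tx": -27.6,"ty": -29.3,"tz": 0,"ax": 0,"ay": 0,"az": 0},{"tx": -27.6,"ty": -29.3,"tz": 0,"ax": 0,"ay": 0,"az": 8},{"tx": 0,"ty": 0,"tz": 0,"ax": 0,"ay": 0,"az": 8},{"tx": 0,"ty": 0,"tz": 0,"ax": 0,"ay": 0,"az": 8},{"tx": 0,"ty": 0,"tz": 0,"ax": 0,"ay": 0,"az": 8},{"tx": 0,"ty": 0,"tz": 0,"ax": 0,"ay": 0,"az": 8}])

```text
t: 2.1
ee_pos: [0.4297, -0.0327, 0.2509]
ee_rot: [-0.001, 0.453, 0.891, -0.0]
ft_force: [-0.1, -0.6, 0.7]
gripper_width: 1.0
finger_force: 0.0
```

Request:
servo_tool(commands=[{"tx": 0,"ty": 0,"tz": 0,"ax": 0,"ay": 0,"az": 8},{"tx": 0,"ty": 0,"tz": 0,"ax": 0,"ay": 0,"az": 8},{"tx": 0,"ty": 0,"tz": 0,"ax": 0,"ay": 0,"az": 8.3},{"tx": 0,"ty": 0,"tz": 0,"ax": 0,"ay": 0,"az": 0},{"tx": 0,"ty": 0,"tz": 0,"ax": 0,"ay": 0,"az": 0}])

```text
t: 2.6
ee_pos: [0.4298, -0.0325, 0.2511]
ee_rot: [-0.0, 0.627, 0.779, -0.0]
ft_force: [0.4, 1.4, 0.3]
gripper_width: 1.004
finger_force: 0.0
```

```bash
cat > rel.py <<'E'
import sys
from h import *
from scipy.spatial.transform import Rotation as Ro
# tool-frame shift (mm) and yaw to target x y z (m) yaw(deg, of tool y from world x)
s=status.observe();q=s['ee_rot'];R=Ro.from_quat([q[1],q[2],q[3],q[0]])
x,y,z,a=map(float,sys.argv[1:5]);d=R.inv().apply(np.array([x,y,z])-s['ee_pos'])*1000
a=np.radians(a);Y=np.array([np.cos(a),np.sin(a),0]);Z=np.array([0,0,-1.]);G=Ro.from_matrix(np.stack([np.cross(Y,Z),Y,Z],1))
print(s['t'],s['ee_pos'].round(4) if hasattr(s['ee_pos'],'round') else s['ee_pos'],'shift',d.round(1),'turn',np.degrees((R.inv()*G).as_rotvec()).round(2),'f',np.round(s['ft_force'],2),np.round(s['ft_torque'],2))
E
python3 rel.py .4305 -.0343 .151 12.1
```

```text
2.6 [ 0.4298 -0.0325  0.2511] shift [ -2.    0.3 100.1] turn [-0.02 -0.02  0.26] f [0.35 1.45 0.33] [-0.06 -0.04 -0.02]
```

Request:
servo_tool(commands=[{"tx": -2,"ty": 0.3,"tz": 0,"ax": 0,"ay": 0,"az": 0.3},{"tx": 0,"ty": 0,"tz": 20,"ax": 0,"ay": 0,"az": 0},{"tx": 0,"ty": 0,"tz": 20,"ax": 0,"ay": 0,"az": 0},{"tx": 0,"ty": 0,"tz": 20,"ax": 0,"ay": 0,"az": 0},{"tx": 0,"ty": 0,"tz": 15,"ax": 0,"ay": 0,"az": 0},{"tx": 0,"ty": 0,"tz": 13,"ax": 0,"ay": 0,"az": 0},{"tx": 0,"ty": 0,"tz": 8,"ax": 0,"ay": 0,"az": 0},{"tx": 0,"ty": 0,"tz": 4,"ax": 0,"ay": 0,"az": 0},{"tx": 0,"ty": 0,"tz": 0,"ax": 0,"ay": 0,"az": 0}])

```text
t: 3.5
ee_pos: [0.4306, -0.0345, 0.1511]
ee_rot: [-0.0, 0.63, 0.776, -0.0]
ft_force: [0.3, -0.4, -0.1]
gripper_width: 1.0
finger_force: 0.0
```

```bash
python3 rel.py .4305 -.0343 .151 12.1
```

```text
3.5 [ 0.4306 -0.0345  0.1511] shift [ 0.2 -0.1  0.1] turn [-0.02 -0.02 -0.24] f [ 0.26 -0.36 -0.08] [-0.   -0.01 -0.02]
```

Request:
servo_tool(commands=[{"tx": 0,"ty": 0,"tz": 0,"ax": 0,"ay": 0,"az": 0},{"tx": 0,"ty": 0,"tz": 0,"ax": 0,"ay": 0,"az": 0},{"tx": 0,"ty": 0,"tz": 0,"ax": 0,"ay": 0,"az": 0},{"tx": 0,"ty": 0,"tz": 0,"ax": 0,"ay": 0,"az": 0},{"tx": 0,"ty": 0,"tz": 0,"ax": 0,"ay": 0,"az": 0},{"tx": 0,"ty": 0,"tz": 0,"ax": 0,"ay": 0,"az": 0},{"tx": 0,"ty": 0,"tz": 0,"ax": 0,"ay": 0,"az": 0},{"tx": 0,"ty": 0,"tz": 0,"ax": 0,"ay": 0,"az": 0}], gripper=0)

```text
t: 4.3
ee_pos: [0.4308, -0.0344, 0.1514]
ee_rot: [0.0, 0.63, 0.776, 0.0]
ft_force: [0.9, 1.0, 1.2]
gripper_width: 0.182
finger_force: 60.6
```

Request:
servo_tool(commands=[{"tx": 0,"ty": 0,"tz": -3,"ax": 0,"ay": 0,"az": 0},{"tx": 0,"ty": 0,"tz": -8,"ax": 0,"ay": 0,"az": 0},{"tx": 0,"ty": 0,"tz": -15,"ax": 0,"ay": 0,"az": 0},{"tx": 0,"ty": 0,"tz": -20,"ax": 0,"ay": 0,"az": 0},{"tx": 0,"ty": 0,"tz": -22,"ax": 0,"ay": 0,"az": 0},{"tx": 0,"ty": 0,"tz": -22,"ax": 0,"ay": 0,"az": 0},{"tx": 0,"ty": 0,"tz": -20,"ax": 0,"ay": 0,"az": 0},{"tx": 0,"ty": 0,"tz": -15,"ax": 0,"ay": 0,"az": 2.5},{"tx": 0,"ty": 0,"tz": -7,"ax": 0,"ay": 0,"az": 5},{"tx": 0,"ty": 0,"tz": 0,"ax": 0,"ay": 0,"az": 0}])

```text
t: 5.3
ee_pos: [0.4309, -0.0345, 0.2846]
ee_rot: [0.001, 0.68, 0.733, 0.001]
ft_force: [-0.1, 0.2, -2.7]
gripper_width: 0.178
finger_force: 60.0
```

```bash
python3 rel.py .5508 .0785 .283 4.56
```

```text
5.3 [ 0.4309 -0.0345  0.2846] shift [103.8 128.    1.8] turn [ 0.12  0.04 -0.27] f [-0.07  0.19 -2.68] [-0.07 -0.04  0.01]
```

Request:
servo_tool(commands=[{"tx": 6,"ty": 7,"tz": 0,"ax": 0,"ay": 0,"az": 0},{"tx": 12,"ty": 14,"tz": 0,"ax": 0,"ay": 0,"az": 0},{"tx": 18,"ty": 22,"tz": 0,"ax": 0,"ay": 0,"az": 0},{"tx": 20,"ty": 25,"tz": 0,"ax": 0,"ay": 0,"az": 0},{"tx": 20,"ty": 25,"tz": 0,"ax": 0,"ay": 0,"az": 0},{"tx": 16,"ty": 20,"tz": 0,"ax": 0,"ay": 0,"az": 0},{"tx": 8,"ty": 10,"tz": 0,"ax": 0,"ay": 0,"az": -0.3},{"tx": 4,"ty": 5,"tz": 0,"ax": 0,"ay": 0,"az": 0},{"tx": 0,"ty": 0,"tz": 0,"ax": 0,"ay": 0,"az": 0},{"tx": 0,"ty": 0,"tz": 0,"ax": 0,"ay": 0,"az": 0}])

```text
t: 6.3
ee_pos: [0.5498, 0.0784, 0.2832]
ee_rot: [-0.0, 0.678, 0.735, -0.0]
ft_force: [0.1, -0.2, -2.4]
gripper_width: 0.181
finger_force: 60.1
```

```bash
python3 rel.py .5508 .0785 .283 4.56; python3 - <<'E'
from h import *
snap('scene','s2');snap('top','t2')
a=cv2.imread('pics/s2.png')[120:340,120:320];b=cv2.imread('pics/t2.png')[110:270,170:315]
cv2.imwrite('pics/c2.png',np.hstack([cv2.resize(a,(400,440)),cv2.resize(b,(398,440))]))
E
```

```text
6.3 [0.5498 0.0784 0.2832] shift [0.  1.  0.2] turn [-0.05  0.01  0.06] f [ 0.07 -0.15 -2.44] [ 0.02 -0.05  0.01]
```

View pics/c2.png

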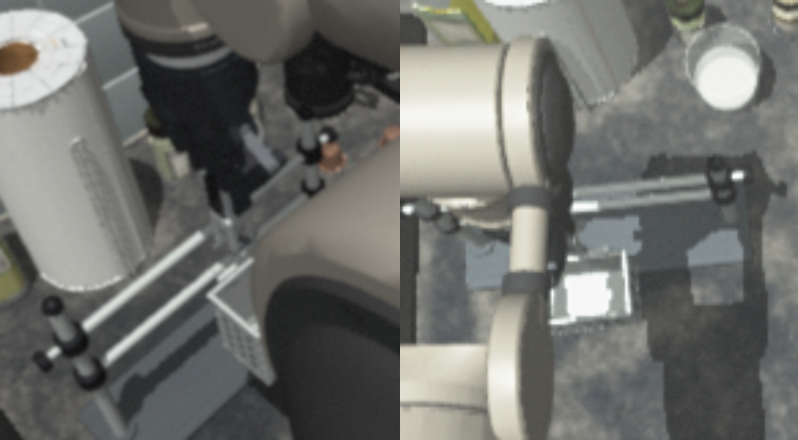

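The crop shows the caddy hanging upright from the gripper, just in front of the rail, with the bars clear at the left. Next I advance and feel for the bar.

Request:
servo_tool(commands=[{"tx": 0,"ty": 6,"tz": 0,"ax": 0,"ay": 0,"az": 0},{"tx": 0,"ty": 12,"tz": 0,"ax": 0,"ay": 0,"az": 0},{"tx": 0,"ty": 14,"tz": 0,"ax": 0,"ay": 0,"az": 0},{"tx": 0,"ty": 9,"tz": 0,"ax": 0,"ay": 0,"az": 0},{"tx": 0,"ty": 5,"tz": 0,"ax": 0,"ay": 0,"az": 0},{"tx": 0,"ty": 2,"tz": 0,"ax": 0,"ay": 0,"az": 0},{"tx": 0,"ty": 0,"tz": 0,"ax": 0,"ay": 0,"az": 0},{"tx": 0,"ty": 0,"tz": 0,"ax": 0,"ay": 0,"az": 0}])

```text
t: 7.2
ee_pos: [0.5979, 0.0828, 0.2834]
ee_rot: [-0.0, 0.678, 0.735, -0.0]
ft_force: [0.0, -0.2, -3.0]
gripper_width: 0.176
finger_force: 60.0
```

Request:
servo_tool(commands=[{"tx": 0,"ty": 1,"tz": 0,"ax": 0,"ay": 0,"az": 0},{"tx": 0,"ty": 1,"tz": 0,"ax": 0,"ay": 0,"az": 0},{"tx": 0,"ty": 0,"tz": 0,"ax": 0,"ay": 0,"az": 0}])

```text
t: 7.5
ee_pos: [0.6003, 0.083, 0.2834]
ee_rot: [0.0, 0.678, 0.735, 0.0]
ft_force: [-0.4, 0.0, -3.2]
gripper_width: 0.178
finger_force: 60.1
```

Request:
servo_tool(commands=[{"tx": 0,"ty": 1,"tz": 0,"ax": 0,"ay": 0,"az": 0},{"tx": 0,"ty": 0,"tz": 0,"ax": 0,"ay": 0,"az": 0}])

```text
t: 7.7
ee_pos: [0.6013, 0.0831, 0.2833]
ee_rot: [0.0, 0.678, 0.735, 0.0]
ft_force: [0.0, 0.1, -2.1]
gripper_width: 0.178
finger_force: 60.1
```

Single 1 mm steps until contact.

Request:
servo_tool(commands=[{"tx": 0,"ty": 1,"tz": 0,"ax": 0,"ay": 0,"az": 0},{"tx": 0,"ty": 0,"tz": 0,"ax": 0,"ay": 0,"az": 0}])

```text
t: 7.9
ee_pos: [0.6023, 0.0832, 0.2833]
ee_rot: [-0.0, 0.678, 0.735, 0.0]
ft_force: [0.1, 0.5, -2.7]
gripper_width: 0.182
finger_force: 60.1
```

Request:
servo_tool(commands=[{"tx": 0,"ty": 0.7,"tz": 0,"ax": 0,"ay": 0,"az": 0},{"tx": 0,"ty": 0,"tz": 0,"ax": 0,"ay": 0,"az": 0}])

```text
t: 8.1
ee_pos: [0.603, 0.0832, 0.2833]
ee_rot: [-0.0, 0.678, 0.735, 0.0]
ft_force: [0.3, 0.6, -2.3]
gripper_width: 0.184
finger_force: 60.0
```

Request:
servo_tool(commands=[{"tx": 0,"ty": 0.7,"tz": 0,"ax": 0,"ay": 0,"az": 0},{"tx": 0,"ty": 0,"tz": 0,"ax": 0,"ay": 0,"az": 0}])

```text
t: 8.3
ee_pos: [0.6037, 0.0833, 0.2833]
ee_rot: [0.0, 0.678, 0.735, 0.0]
ft_force: [0.3, 0.5, -2.3]
gripper_width: 0.178
finger_force: 60.0
```

Request:
servo_tool(commands=[{"tx": 0,"ty": 0.7,"tz": 0,"ax": 0,"ay": 0,"az": 0},{"tx": 0,"ty": 0,"tz": 0,"ax": 0,"ay": 0,"az": 0}])

```text
t: 8.5
ee_pos: [0.6044, 0.0833, 0.2833]
ee_rot: [0.0, 0.678, 0.735, 0.0]
ft_force: [0.8, -0.4, -2.6]
gripper_width: 0.181
finger_force: 60.0
```

Request:
servo_tool(commands=[{"tx": 0,"ty": 0.7,"tz": 0,"ax": 0,"ay": 0,"az": 0},{"tx": 0,"ty": 0,"tz": 0,"ax": 0,"ay": 0,"az": 0}])

```text
t: 8.7
ee_pos: [0.6048, 0.0834, 0.2832]
ee_rot: [-0.0, 0.678, 0.735, -0.0]
ft_force: [-1.0, -0.3, -3.2]
gripper_width: 0.181
finger_force: 60.1
```

```bash
python3 rel.py .602 .083 .283 4.56; python3 - <<'E'
from h import *
snap('scene','s3');snap('top','t3')
p,w=world('top');z=w[...,2]
reg=np.zeros(z.shape,bool);reg[110:290,150:330]=1
m=reg&(z>.2)&(z<.232)&(w[...,0]>.49)&(w[...,0]<.64)&(abs(w[...,1]-.08)<.06)&(p.min(2)>90)
c=np.array([np.cos(.0796),np.sin(.0796)]);q=w[m];f=q[:,:2]@c;l=q[:,:2]@[-c[1],c[0]]
print(m.sum(),np.percentile(f,[1,50,99]).round(4),np.percentile(l,[1,99]).round(4))
for a in np.arange(.5,.64,.01):
    k=(f>=a)&(f<a+.01)
    if k.sum():print(round(a,2),k.sum(),np.median(q[k,2]).round(4))
a=cv2.imread('pics/s3.png')[150:290,180:300];b=cv2.imread('pics/t3.png')[150:260,200:310]
cv2.imwrite('pics/c3.png',np.hstack([cv2.resize(a,(400,466)),cv2.resize(b,(400,466))]))
E
```

```text
8.7 [0.6048 0.0834 0.2832] shift [-0.2 -2.8  0.2] turn [-0.04 -0.01  0.07] f [-0.99 -0.26 -3.16] [-0.04  0.21 -0.04]
188 [0.5382 0.5915 0.6214] [-0.0101  0.0534]
0.53 25 0.2169
0.54 37 0.2175
0.55 9 0.2178
0.56 6 0.2188
0.57 8 0.217
0.58 7 0.2168
0.59 86 0.2176
0.6 6 0.2204
0.62 4 0.2233
```

View pics/c3.png

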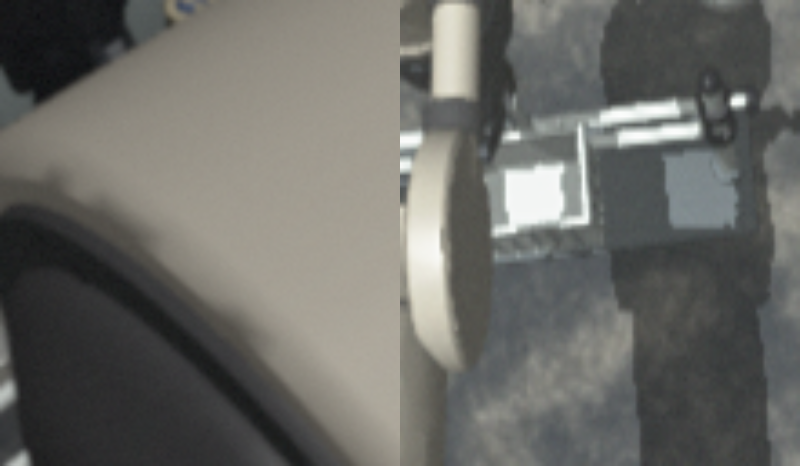

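The rim is level at 0.217 m, in the top view the caddy's back meets the bar, and force and moment have just begun to rise. One more small step will confirm contact.

Request:
servo_tool(commands=[{"tx": 0,"ty": 0.6,"tz": 0,"ax": 0,"ay": 0,"az": 0},{"tx": 0,"ty": 0,"tz": 0,"ax": 0,"ay": 0,"az": 0}])

```text
t: 9.0
ee_pos: [0.6051, 0.0834, 0.2832]
ee_rot: [-0.001, 0.678, 0.735, -0.0]
ft_force: [-1.8, -0.3, -3.1]
gripper_width: 0.176
finger_force: 60.2
```

```bash
python3 rel.py .603 .083 .2164 4.56
```

```text
9.0 [0.6051 0.0834 0.2832] shift [-0.3 -2.1 66.8] turn [-0.08 -0.01  0.07] f [-1.84 -0.32 -3.05] [ 0.    0.81 -0.03]
```

Request:
servo_tool(commands=[{"tx": 0,"ty": -2,"tz": 0,"ax": 0,"ay": 0,"az": 0},{"tx": 0,"ty": 0,"tz": 4,"ax": 0,"ay": 0,"az": 0},{"tx": 0,"ty": 0,"tz": 4,"ax": 0,"ay": 0,"az": 0},{"tx": 0,"ty": 0,"tz": 2,"ax": 0,"ay": 0,"az": 0},{"tx": 0,"ty": 0,"tz": 2,"ax": 0,"ay": 0,"az": 0},{"tx": 0,"ty": 0,"tz": 0,"ax": 0,"ay": 0,"az": 0}])

```text
t: 9.6
ee_pos: [0.6036, 0.0833, 0.2709]
ee_rot: [-0.0, 0.678, 0.735, -0.0]
ft_force: [0.3, -0.1, -2.0]
gripper_width: 0.181
finger_force: 60.0
```

Request:
servo_tool(commands=[{"tx": 0,"ty": 0,"tz": 1.5,"ax": 0,"ay": 0,"az": 0},{"tx": 0,"ty": 0,"tz": 1.5,"ax": 0,"ay": 0,"az": 0},{"tx": 0,"ty": 0,"tz": 1.5,"ax": 0,"ay": 0,"az": 0},{"tx": 0,"ty": 0,"tz": 1.5,"ax": 0,"ay": 0,"az": 0},{"tx": 0,"ty": 0,"tz": 0,"ax": 0,"ay": 0,"az": 0}])

```text
t: 10.1
ee_pos: [0.6035, 0.0833, 0.265]
ee_rot: [-0.0, 0.678, 0.735, -0.0]
ft_force: [0.1, 1.0, -2.8]
gripper_width: 0.177
finger_force: 60.0
```

Request:
servo_tool(commands=[{"tx": 0,"ty": 0,"tz": 1.5,"ax": 0,"ay": 0,"az": 0},{"tx": 0,"ty": 0,"tz": 1.5,"ax": 0,"ay": 0,"az": 0},{"tx": 0,"ty": 0,"tz": 1.5,"ax": 0,"ay": 0,"az": 0},{"tx": 0,"ty": 0,"tz": 0,"ax": 0,"ay": 0,"az": 0}])

```text
t: 10.5
ee_pos: [0.6035, 0.0833, 0.2605]
ee_rot: [-0.0, 0.678, 0.735, -0.0]
ft_force: [-0.4, 0.1, -2.5]
gripper_width: 0.181
finger_force: 60.0
```

Request:
servo_tool(commands=[{"tx": 0,"ty": 0,"tz": 1.5,"ax": 0,"ay": 0,"az": 0},{"tx": 0,"ty": 0,"tz": 1.5,"ax": 0,"ay": 0,"az": 0},{"tx": 0,"ty": 0,"tz": 1.5,"ax": 0,"ay": 0,"az": 0},{"tx": 0,"ty": 0,"tz": 1.5,"ax": 0,"ay": 0,"az": 0},{"tx": 0,"ty": 0,"tz": 0,"ax": 0,"ay": 0,"az": 0}])

```text
t: 11.0
ee_pos: [0.6035, 0.0832, 0.2545]
ee_rot: [-0.0, 0.678, 0.735, -0.0]
ft_force: [-0.1, -0.4, -2.8]
gripper_width: 0.179
finger_force: 60.0
```

Request:
servo_tool(commands=[{"tx": 0,"ty": 0,"tz": 1.5,"ax": 0,"ay": 0,"az": 0},{"tx": 0,"ty": 0,"tz": 1.5,"ax": 0,"ay": 0,"az": 0},{"tx": 0,"ty": 0,"tz": 1.5,"ax": 0,"ay": 0,"az": 0},{"tx": 0,"ty": 0,"tz": 0,"ax": 0,"ay": 0,"az": 0}])

```text
t: 11.4
ee_pos: [0.6035, 0.0833, 0.25]
ee_rot: [-0.0, 0.678, 0.735, -0.0]
ft_force: [-0.0, -0.5, -2.3]
gripper_width: 0.178
finger_force: 60.0
```

Request:
servo_tool(commands=[{"tx": 0,"ty": 0,"tz": 1.5,"ax": 0,"ay": 0,"az": 0},{"tx": 0,"ty": 0,"tz": 1.5,"ax": 0,"ay": 0,"az": 0},{"tx": 0,"ty": 0,"tz": 1.5,"ax": 0,"ay": 0,"az": 0},{"tx": 0,"ty": 0,"tz": 0,"ax": 0,"ay": 0,"az": 0}])

```text
t: 11.8
ee_pos: [0.6035, 0.0833, 0.2455]
ee_rot: [-0.0, 0.678, 0.735, -0.0]
ft_force: [-1.2, 0.0, -2.3]
gripper_width: 0.179
finger_force: 60.0
```

Request:
servo_tool(commands=[{"tx": 0,"ty": -0.2,"tz": 1,"ax": 0,"ay": 0,"az": 0},{"tx": 0,"ty": 0,"tz": 1,"ax": 0,"ay": 0,"az": 0},{"tx": 0,"ty": 0,"tz": 1,"ax": 0,"ay": 0,"az": 0},{"tx": 0,"ty": 0,"tz": 1,"ax": 0,"ay": 0,"az": 0},{"tx": 0,"ty": 0,"tz": 0,"ax": 0,"ay": 0,"az": 0}])

```text
t: 12.3
ee_pos: [0.6034, 0.0832, 0.2419]
ee_rot: [0.0, 0.678, 0.735, 0.0]
ft_force: [-0.8, 0.6, -0.4]
gripper_width: 0.176
finger_force: 60.3
```

Request:
servo_tool(commands=[{"tx": 0,"ty": 0,"tz": 1,"ax": 0,"ay": 0,"az": 0},{"tx": 0,"ty": 0,"tz": 1,"ax": 0,"ay": 0,"az": 0},{"tx": 0,"ty": 0,"tz": 1,"ax": 0,"ay": 0,"az": 0},{"tx": 0,"ty": 0,"tz": 1,"ax": 0,"ay": 0,"az": 0},{"tx": 0,"ty": 0,"tz": 0,"ax": 0,"ay": 0,"az": 0}])

```text
t: 12.8
ee_pos: [0.6033, 0.0832, 0.2378]
ee_rot: [-0.0, 0.678, 0.735, -0.0]
ft_force: [-1.0, -0.2, 1.3]
gripper_width: 0.179
finger_force: 60.7
```

Request:
servo_tool(commands=[{"tx": 0,"ty": 0,"tz": 1,"ax": 0,"ay": 0,"az": 0},{"tx": 0,"ty": 0,"tz": 1,"ax": 0,"ay": 0,"az": 0},{"tx": 0,"ty": 0,"tz": 1,"ax": 0,"ay": 0,"az": 0},{"tx": 0,"ty": 0,"tz": 0,"ax": 0,"ay": 0,"az": 0}])

```text
t: 13.2
ee_pos: [0.6037, 0.0833, 0.2352]
ee_rot: [0.0, 0.678, 0.735, 0.0]
ft_force: [-0.8, 0.3, 3.9]
gripper_width: 0.178
finger_force: 61.1
```

Request:
servo_tool(commands=[{"tx": 0,"ty": 0,"tz": 1,"ax": 0,"ay": 0,"az": 0},{"tx": 0,"ty": 0,"tz": 1,"ax": 0,"ay": 0,"az": 0},{"tx": 0,"ty": 0,"tz": 1,"ax": 0,"ay": 0,"az": 0},{"tx": 0,"ty": 0,"tz": 1,"ax": 0,"ay": 0,"az": 0},{"tx": 0,"ty": 0,"tz": 0,"ax": 0,"ay": 0,"az": 0}])

```text
t: 13.7
ee_pos: [0.6029, 0.0832, 0.2305]
ee_rot: [-0.001, 0.678, 0.735, -0.001]
ft_force: [-3.3, -0.9, 4.0]
gripper_width: 0.18
finger_force: 61.0
```

Request:
servo_tool(commands=[{"tx": 0,"ty": 0,"tz": 1,"ax": 0,"ay": 0,"az": 0},{"tx": 0,"ty": 0,"tz": 1,"ax": 0,"ay": 0,"az": 0},{"tx": 0,"ty": 0,"tz": 1,"ax": 0,"ay": 0,"az": 0},{"tx": 0,"ty": 0,"tz": 1,"ax": 0,"ay": 0,"az": 0},{"tx": 0,"ty": 0,"tz": 0,"ax": 0,"ay": 0,"az": 0}])

```text
t: 14.2
ee_pos: [0.603, 0.0833, 0.2261]
ee_rot: [-0.001, 0.678, 0.735, -0.0]
ft_force: [-5.0, -1.9, 0.9]
gripper_width: 0.183
finger_force: 60.7
```

```bash
python3 rel.py .603 .083 .2164 4.56
```

```text
14.2 [0.603  0.0833 0.2261] shift [-0.3 -0.   9.7] turn [-0.08 -0.01  0.08] f [-4.96 -1.92  0.88] [-0.08  0.92 -0.02]
```

Request:
servo_tool(commands=[{"tx": 0,"ty": -0.5,"tz": 1,"ax": 0,"ay": 0,"az": 0},{"tx": 0,"ty": 0,"tz": 1,"ax": 0,"ay": 0,"az": 0},{"tx": 0,"ty": 0,"tz": 1,"ax": 0,"ay": 0,"az": 0},{"tx": 0,"ty": 0,"tz": 0,"ax": 0,"ay": 0,"az": 0}])

```text
t: 14.6
ee_pos: [0.6028, 0.0832, 0.2234]
ee_rot: [-0.0, 0.678, 0.735, -0.0]
ft_force: [-4.4, 0.1, 1.1]
gripper_width: 0.178
finger_force: 60.7
```

Request:
servo_tool(commands=[{"tx": 0,"ty": 0,"tz": 1,"ax": 0,"ay": 0,"az": 0},{"tx": 0,"ty": 0,"tz": 1,"ax": 0,"ay": 0,"az": 0},{"tx": 0,"ty": 0,"tz": 0,"ax": 0,"ay": 0,"az": 0}])

```text
t: 14.9
ee_pos: [0.6029, 0.0832, 0.2215]
ee_rot: [-0.0, 0.678, 0.735, -0.0]
ft_force: [-4.3, -0.6, -0.2]
gripper_width: 0.175
finger_force: 60.6
```

Request:
servo_tool(commands=[{"tx": 0,"ty": 0,"tz": 1,"ax": 0,"ay": 0,"az": 0},{"tx": 0,"ty": 0,"tz": 0,"ax": 0,"ay": 0,"az": 0}])

```text
t: 15.1
ee_pos: [0.6029, 0.0832, 0.2206]
ee_rot: [-0.0, 0.678, 0.735, -0.0]
ft_force: [-4.2, 0.7, 0.7]
gripper_width: 0.18
finger_force: 60.5
```

Request:
servo_tool(commands=[{"tx": 0,"ty": 0,"tz": 1,"ax": 0,"ay": 0,"az": 0},{"tx": 0,"ty": 0,"tz": 1,"ax": 0,"ay": 0,"az": 0},{"tx": 0,"ty": 0,"tz": 0,"ax": 0,"ay": 0,"az": 0}])

```text
t: 15.4
ee_pos: [0.6026, 0.0832, 0.2183]
ee_rot: [-0.0, 0.678, 0.735, -0.0]
ft_force: [-3.2, -1.0, -2.1]
gripper_width: 0.185
finger_force: 60.3
```

Request:
servo_tool(commands=[{"tx": 0,"ty": 0,"tz": 1,"ax": 0,"ay": 0,"az": 0},{"tx": 0,"ty": 0,"tz": 0,"ax": 0,"ay": 0,"az": 0}])

```text
t: 15.6
ee_pos: [0.6025, 0.0832, 0.2172]
ee_rot: [-0.001, 0.678, 0.735, -0.0]
ft_force: [-5.1, -1.0, -3.4]
gripper_width: 0.179
finger_force: 60.2
```

Request:
servo_tool(commands=[{"tx": 0,"ty": 0,"tz": 0.7,"ax": 0,"ay": 0,"az": 0},{"tx": 0,"ty": 0,"tz": 0,"ax": 0,"ay": 0,"az": 0}])

```text
t: 15.8
ee_pos: [0.6025, 0.0832, 0.2165]
ee_rot: [-0.001, 0.678, 0.735, -0.0]
ft_force: [-5.6, -1.3, -3.8]
gripper_width: 0.177
finger_force: 60.0
```

The latch force has gone at about z 0.218. I continue down to the roof.

Request:
servo_tool(commands=[{"tx": 0,"ty": -0.5,"tz": 0.7,"ax": 0,"ay": 0,"az": 0},{"tx": 0,"ty": 0,"tz": 0,"ax": 0,"ay": 0,"az": 0}])

```text
t: 16.0
ee_pos: [0.6034, 0.0832, 0.2164]
ee_rot: [0.001, 0.678, 0.735, 0.001]
ft_force: [0.0, 0.7, -2.3]
gripper_width: 0.18
finger_force: 60.0
```

Request:
servo_tool(commands=[{"tx": 0,"ty": 0,"tz": 0.7,"ax": 0,"ay": 0,"az": 0},{"tx": 0,"ty": 0,"tz": 0,"ax": 0,"ay": 0,"az": 0}])

```text
t: 16.2
ee_pos: [0.6033, 0.0832, 0.2161]
ee_rot: [0.001, 0.678, 0.735, 0.001]
ft_force: [-0.0, 0.1, -2.3]
gripper_width: 0.181
finger_force: 60.0
```

```bash
python3 rel.py .603 .083 .2164 4.56
```

```text
16.2 [0.6033 0.0832 0.2161] shift [-0.1 -0.3 -0.3] turn [ 0.13 -0.    0.07] f [-0.    0.11 -2.34] [-0.02 -0.06 -0.04]
```

Request:
servo_tool(commands=[{"tx": 0,"ty": 0,"tz": 0.7,"ax": 0,"ay": 0,"az": 0},{"tx": 0,"ty": 0,"tz": 0,"ax": 0,"ay": 0,"az": 0}])

```text
t: 16.4
ee_pos: [0.6027, 0.0832, 0.2151]
ee_rot: [0.0, 0.678, 0.735, 0.0]
ft_force: [0.5, 0.6, -1.7]
gripper_width: 0.182
finger_force: 60.0
```

Request:
servo_tool(commands=[{"tx": 0,"ty": 0,"tz": 0.7,"ax": 0,"ay": 0,"az": 0},{"tx": 0,"ty": 0,"tz": 0,"ax": 0,"ay": 0,"az": 0}])

```text
t: 16.6
ee_pos: [0.6025, 0.0832, 0.2142]
ee_rot: [-0.0, 0.678, 0.735, 0.0]
ft_force: [1.1, 0.4, -3.0]
gripper_width: 0.18
finger_force: 60.0
```

Request:
servo_tool(commands=[{"tx": 0,"ty": 0,"tz": 0.7,"ax": 0,"ay": 0,"az": 0},{"tx": 0,"ty": 0,"tz": 0,"ax": 0,"ay": 0,"az": 0}])

```text
t: 16.8
ee_pos: [0.6024, 0.0832, 0.2135]
ee_rot: [-0.0, 0.678, 0.735, -0.0]
ft_force: [0.4, -0.5, -2.1]
gripper_width: 0.179
finger_force: 60.0
```

Request:
servo_tool(commands=[{"tx": 0,"ty": 0,"tz": 0.7,"ax": 0,"ay": 0,"az": 0},{"tx": 0,"ty": 0,"tz": 0,"ax": 0,"ay": 0,"az": 0}])

```text
t: 17.0
ee_pos: [0.6024, 0.0832, 0.2128]
ee_rot: [-0.0, 0.678, 0.735, -0.0]
ft_force: [0.9, 0.4, -1.7]
gripper_width: 0.178
finger_force: 60.0
```

Request:
servo_tool(commands=[{"tx": 0,"ty": 0,"tz": 0.7,"ax": 0,"ay": 0,"az": 0},{"tx": 0,"ty": 0,"tz": 0,"ax": 0,"ay": 0,"az": 0}])

```text
t: 17.2
ee_pos: [0.6024, 0.0832, 0.2121]
ee_rot: [-0.0, 0.678, 0.735, -0.0]
ft_force: [-0.4, 0.1, -2.3]
gripper_width: 0.177
finger_force: 60.0
```

Request:
servo_tool(commands=[{"tx": 0,"ty": 0,"tz": 0.7,"ax": 0,"ay": 0,"az": 0},{"tx": 0,"ty": 0,"tz": 0,"ax": 0,"ay": 0,"az": 0}])

```text
t: 17.4
ee_pos: [0.6025, 0.0832, 0.2119]
ee_rot: [0.0, 0.678, 0.735, 0.0]
ft_force: [-1.1, -0.5, 1.0]
gripper_width: 0.177
finger_force: 60.7
```

Contact at z ≈ 0.212. I press a little more to confirm it is the stiff roof.

Request:
servo_tool(commands=[{"tx": 0,"ty": 0,"tz": 0.6,"ax": 0,"ay": 0,"az": 0},{"tx": 0,"ty": 0,"tz": 0,"ax": 0,"ay": 0,"az": 0}])

```text
t: 17.6
ee_pos: [0.6025, 0.0832, 0.2118]
ee_rot: [0.0, 0.678, 0.735, 0.0]
ft_force: [-2.9, -1.0, 4.9]
gripper_width: 0.178
finger_force: 61.3
```

Request:
servo_tool(commands=[{"tx": 0,"ty": 0,"tz": 0.6,"ax": 0,"ay": 0,"az": 0},{"tx": 0,"ty": 0,"tz": 0,"ax": 0,"ay": 0,"az": 0}])

```text
t: 17.8
ee_pos: [0.6025, 0.0832, 0.2118]
ee_rot: [0.001, 0.678, 0.735, 0.001]
ft_force: [-4.0, -1.0, 7.3]
gripper_width: 0.18
finger_force: 61.9
```

```bash
python3 rel.py .603 .083 .2164 4.56
```

```text
17.8 [0.6025 0.0832 0.2118] shift [-0.2  0.5 -4.6] turn [0.09 0.   0.07] f [-4.   -1.01  7.31] [-0.02  0.65 -0.03]
```

Stiff roof contact, with the measured z stalled. Now the tug: up through the play, then slowly against the latch.

Request:
servo_tool(commands=[{"tx": 0,"ty": 0,"tz": -1,"ax": 0,"ay": 0,"az": 0},{"tx": 0,"ty": 0,"tz": -2,"ax": 0,"ay": 0,"az": 0},{"tx": 0,"ty": 0,"tz": -2,"ax": 0,"ay": 0,"az": 0},{"tx": 0,"ty": 0,"tz": -2,"ax": 0,"ay": 0,"az": 0},{"tx": 0,"ty": 0,"tz": -2,"ax": 0,"ay": 0,"az": 0},{"tx": 0,"ty": 0,"tz": -2,"ax": 0,"ay": 0,"az": 0},{"tx": 0,"ty": 0,"tz": -2,"ax": 0,"ay": 0,"az": 0},{"tx": 0,"ty": 0,"tz": -2,"ax": 0,"ay": 0,"az": 0},{"tx": 0,"ty": 0,"tz": 0,"ax": 0,"ay": 0,"az": 0}])

```text
t: 18.7
ee_pos: [0.6026, 0.0832, 0.2257]
ee_rot: [0.0, 0.678, 0.735, 0.0]
ft_force: [-0.5, 0.2, -2.1]
gripper_width: 0.177
finger_force: 60.0
```

Request:
servo_tool(commands=[{"tx": 0,"ty": 0,"tz": -1,"ax": 0,"ay": 0,"az": 0},{"tx": 0,"ty": 0,"tz": -1,"ax": 0,"ay": 0,"az": 0},{"tx": 0,"ty": 0,"tz": 0,"ax": 0,"ay": 0,"az": 0}])

```text
t: 19.0
ee_pos: [0.6025, 0.0832, 0.2275]
ee_rot: [0.0, 0.678, 0.735, 0.0]
ft_force: [0.9, 0.8, -1.6]
gripper_width: 0.182
finger_force: 60.0
```

Request:
servo_tool(commands=[{"tx": 0,"ty": 0,"tz": -1,"ax": 0,"ay": 0,"az": 0},{"tx": 0,"ty": 0,"tz": -1,"ax": 0,"ay": 0,"az": 0},{"tx": 0,"ty": 0,"tz": 0,"ax": 0,"ay": 0,"az": 0}])

```text
t: 19.3
ee_pos: [0.6025, 0.0832, 0.2295]
ee_rot: [0.0, 0.678, 0.735, 0.0]
ft_force: [-0.0, 0.4, -2.7]
gripper_width: 0.178
finger_force: 60.0
```

Request:
servo_tool(commands=[{"tx": 0,"ty": 0,"tz": -1,"ax": 0,"ay": 0,"az": 0},{"tx": 0,"ty": 0,"tz": -0.5,"ax": 0,"ay": 0,"az": 0},{"tx": 0,"ty": 0,"tz": 0,"ax": 0,"ay": 0,"az": 0}])

```text
t: 19.6
ee_pos: [0.6023, 0.0831, 0.2302]
ee_rot: [-0.0, 0.678, 0.735, -0.0]
ft_force: [0.3, 0.1, -6.0]
gripper_width: 0.18
finger_force: 59.3
```

Request:
servo_tool(commands=[{"tx": 0,"ty": 0,"tz": -0.7,"ax": 0,"ay": 0,"az": 0},{"tx": 0,"ty": 0,"tz": 0,"ax": 0,"ay": 0,"az": 0}])

```text
t: 19.8
ee_pos: [0.6022, 0.0831, 0.2304]
ee_rot: [-0.001, 0.678, 0.735, -0.001]
ft_force: [1.5, -0.4, -12.1]
gripper_width: 0.181
finger_force: 58.6
```

Request:
servo_tool(commands=[{"tx": 0,"ty": 0,"tz": -0.7,"ax": 0,"ay": 0,"az": 0},{"tx": 0,"ty": 0,"tz": 0,"ax": 0,"ay": 0,"az": 0}])

```text
t: 20.0
ee_pos: [0.6021, 0.0831, 0.2307]
ee_rot: [-0.001, 0.678, 0.735, -0.001]
ft_force: [3.6, 0.3, -19.5]
gripper_width: 0.181
finger_force: 58.7
```

The latch holds after 18 mm of play. A bit firmer with a brief hold, then let down.

Request:
servo_tool(commands=[{"tx": 0,"ty": 0,"tz": -0.3,"ax": 0,"ay": 0,"az": 0},{"tx": 0,"ty": 0,"tz": 0,"ax": 0,"ay": 0,"az": 0},{"tx": 0,"ty": 0,"tz": 0,"ax": 0,"ay": 0,"az": 0},{"tx": 0,"ty": 0,"tz": 0,"ax": 0,"ay": 0,"az": 0}])

```text
t: 20.4
ee_pos: [0.602, 0.0831, 0.2309]
ee_rot: [-0.001, 0.678, 0.735, -0.001]
ft_force: [5.6, 1.2, -25.8]
gripper_width: 0.179
finger_force: 58.7
```

Request:
servo_tool(commands=[{"tx": 0,"ty": 0,"tz": 1,"ax": 0,"ay": 0,"az": 0},{"tx": 0,"ty": 0,"tz": 1,"ax": 0,"ay": 0,"az": 0},{"tx": 0,"ty": 0,"tz": 2,"ax": 0,"ay": 0,"az": 0},{"tx": 0,"ty": 0,"tz": 2,"ax": 0,"ay": 0,"az": 0},{"tx": 0,"ty": 0,"tz": 2,"ax": 0,"ay": 0,"az": 0},{"tx": 0,"ty": 0,"tz": 2,"ax": 0,"ay": 0,"az": 0},{"tx": 0,"ty": 0,"tz": 2,"ax": 0,"ay": 0,"az": 0},{"tx": 0,"ty": 0,"tz": 2,"ax": 0,"ay": 0,"az": 0},{"tx": 0,"ty": 0,"tz": 2,"ax": 0,"ay": 0,"az": 0},{"tx": 0,"ty": 0,"tz": 0,"ax": 0,"ay": 0,"az": 0}])

```text
t: 21.4
ee_pos: [0.6023, 0.0832, 0.2161]
ee_rot: [-0.0, 0.678, 0.735, -0.0]
ft_force: [-0.0, 0.4, -3.1]
gripper_width: 0.177
finger_force: 62.1
```

Request:
servo_tool(commands=[{"tx": 0,"ty": 0,"tz": 1,"ax": 0,"ay": 0,"az": 0},{"tx": 0,"ty": 0,"tz": 0,"ax": 0,"ay": 0,"az": 0}])

```text
t: 21.6
ee_pos: [0.6024, 0.0832, 0.2154]
ee_rot: [-0.0, 0.678, 0.735, -0.0]
ft_force: [-0.6, -0.4, -1.8]
gripper_width: 0.18
finger_force: 62.1
```

Request:
servo_tool(commands=[{"tx": 0,"ty": 0,"tz": 1,"ax": 0,"ay": 0,"az": 0},{"tx": 0,"ty": 0,"tz": 0.7,"ax": 0,"ay": 0,"az": 0},{"tx": 0,"ty": 0,"tz": 0,"ax": 0,"ay": 0,"az": 0}])

```text
t: 21.9
ee_pos: [0.6024, 0.0832, 0.2137]
ee_rot: [-0.0, 0.678, 0.735, -0.0]
ft_force: [0.1, -0.7, -3.1]
gripper_width: 0.174
finger_force: 62.1
```

Request:
servo_tool(commands=[{"tx": 0,"ty": 0,"tz": 0.7,"ax": 0,"ay": 0,"az": 0},{"tx": 0,"ty": 0,"tz": 0,"ax": 0,"ay": 0,"az": 0}])

```text
t: 22.1
ee_pos: [0.6024, 0.0831, 0.213]
ee_rot: [-0.0, 0.678, 0.735, -0.0]
ft_force: [1.0, 0.4, -0.7]
gripper_width: 0.186
finger_force: 62.1
```

Request:
servo_tool(commands=[{"tx": 0,"ty": 0,"tz": 0.6,"ax": 0,"ay": 0,"az": 0},{"tx": 0,"ty": 0,"tz": 0,"ax": 0,"ay": 0,"az": 0}])

```text
t: 22.3
ee_pos: [0.6024, 0.0832, 0.2124]
ee_rot: [-0.0, 0.678, 0.735, -0.0]
ft_force: [-0.6, 1.4, -1.7]
gripper_width: 0.179
finger_force: 62.1
```

Request:
servo_tool(commands=[{"tx": 0,"ty": 0,"tz": 0.6,"ax": 0,"ay": 0,"az": 0},{"tx": 0,"ty": 0,"tz": 0,"ax": 0,"ay": 0,"az": 0},{"tx": 0,"ty": 0,"tz": 0,"ax": 0,"ay": 0,"az": 0}])

```text
t: 22.6
ee_pos: [0.6025, 0.0832, 0.212]
ee_rot: [0.0, 0.678, 0.735, 0.0]
ft_force: [-0.6, -0.6, -1.9]
gripper_width: 0.18
finger_force: 62.4
```

Request:
servo_tool(commands=[{"tx": 0,"ty": 0,"tz": 0.4,"ax": 0,"ay": 0,"az": 0},{"tx": 0,"ty": 0,"tz": 0,"ax": 0,"ay": 0,"az": 0},{"tx": 0,"ty": 0,"tz": 0,"ax": 0,"ay": 0,"az": 0}])

```text
t: 22.9
ee_pos: [0.6025, 0.0832, 0.2119]
ee_rot: [0.0, 0.678, 0.735, 0.0]
ft_force: [-1.0, 0.7, 1.4]
gripper_width: 0.177
finger_force: 62.7
```

Resting on the bar (about 4 N, weight borne). I release.

Request:
servo_tool(commands=[{"tx": 0,"ty": 0,"tz": 0,"ax": 0,"ay": 0,"az": 0},{"tx": 0,"ty": 0,"tz": 0,"ax": 0,"ay": 0,"az": 0},{"tx": 0,"ty": 0,"tz": 0,"ax": 0,"ay": 0,"az": 0},{"tx": 0,"ty": 0,"tz": 0,"ax": 0,"ay": 0,"az": 0},{"tx": 0,"ty": 0,"tz": 0,"ax": 0,"ay": 0,"az": 0},{"tx": 0,"ty": 0,"tz": 0,"ax": 0,"ay": 0,"az": 0}], gripper=0.5)

```text
t: 23.5
ee_pos: [0.6025, 0.0832, 0.2115]
ee_rot: [-0.0, 0.678, 0.735, 0.0]
ft_force: [0.4, 0.2, 0.0]
gripper_width: 0.499
finger_force: 0.0
```

Request:
servo_tool(commands=[{"tx": 0,"ty": 0,"tz": -2,"ax": 0,"ay": 0,"az": 0},{"tx": 0,"ty": 0,"tz": -4,"ax": 0,"ay": 0,"az": 0},{"tx": 0,"ty": 0,"tz": -8,"ax": 0,"ay": 0,"az": 0},{"tx": 0,"ty": 0,"tz": -10,"ax": 0,"ay": 0,"az": 0},{"tx": 0,"ty": 0,"tz": -15,"ax": 0,"ay": 0,"az": 0},{"tx": 0,"ty": 0,"tz": -20,"ax": 0,"ay": 0,"az": 0},{"tx": 0,"ty": 0,"tz": -20,"ax": 0,"ay": 0,"az": 0},{"tx": 0,"ty": 0,"tz": -15,"ax": 0,"ay": 0,"az": 0},{"tx": 0,"ty": 0,"tz": -6,"ax": 0,"ay": 0,"az": 0},{"tx": 0,"ty": 0,"tz": 0,"ax": 0,"ay": 0,"az": 0}])

```text
t: 24.5
ee_pos: [0.6027, 0.0832, 0.3128]
ee_rot: [0.001, 0.678, 0.735, 0.001]
ft_force: [0.0, -0.2, -0.1]
gripper_width: 0.5
finger_force: 0.0
```

Request:
servo_tool(commands=[{"tx": 0,"ty": -10,"tz": 0,"ax": 0,"ay": 0,"az": 0},{"tx": 0,"ty": -20,"tz": 0,"ax": 0,"ay": 0,"az": 0},{"tx": 0,"ty": -30,"tz": 0,"ax": 0,"ay": 0,"az": 0},{"tx": 0,"ty": -30,"tz": 0,"ax": 0,"ay": 0,"az": 0},{"tx": 0,"ty": -30,"tz": 0,"ax": 0,"ay": 0,"az": 0},{"tx": 0,"ty": -30,"tz": 0,"ax": 0,"ay": 0,"az": 0},{"tx": 0,"ty": -20,"tz": 0,"ax": 0,"ay": 0,"az": 0},{"tx": 0,"ty": -10,"tz": 0,"ax": 0,"ay": 0,"az": 0},{"tx": 0,"ty": 0,"tz": 0,"ax": 0,"ay": 0,"az": 0}])

```text
t: 25.4
ee_pos: [0.4223, 0.0686, 0.3115]
ee_rot: [-0.0, 0.678, 0.735, 0.0]
ft_force: [1.2, -0.1, 0.6]
gripper_width: 0.5
finger_force: 0.0
```

```bash
python3 - <<'E'
from h import *
snap('scene','s4');snap('top','t4')
p,w=world('top');z=w[...,2]
q=w[(abs(w[...,0]-.6)<.03)&(abs(w[...,1]-.083)<.03)&(z>.21)&(z<.25)];print(len(q),np.nanmedian(q,0),q[:,2].max() if len(q) else 0)
a=cv2.imread('pics/s4.png')[130:350,120:320];b=cv2.imread('pics/t4.png')[110:270,170:315]
cv2.imwrite('pics/c4.png',np.hstack([cv2.resize(a,(400,440)),cv2.resize(b,(398,440))]))
E
```

```text
107 [0.59509005 0.08100621 0.24411236] 0.2489620211641685
```

View pics/c4.png

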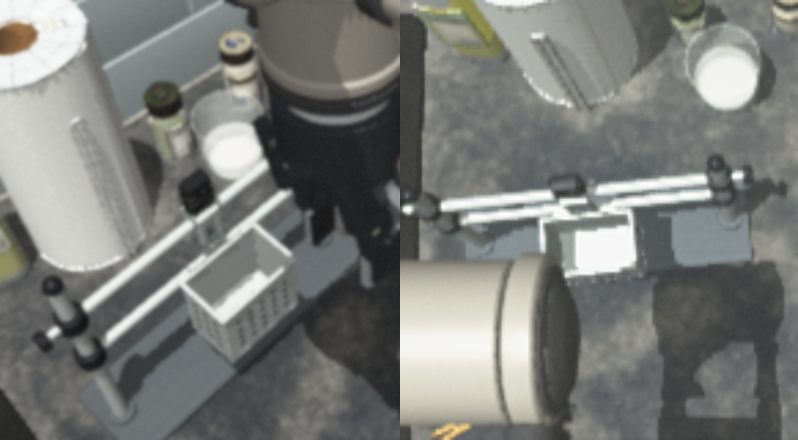

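The crop shows the caddy hanging on the upper bar near the middle, with its grip above the bar at (197,190) and the gripper clear. The bystanders in view are undisturbed, so I hand in.

```bash
python3 -c "
from bench import sign_off
print(sign_off())"
```

```text
the job is handed in; nothing more can be done
None
```

The caddy hangs latched near the middle of the upper bar; the latch held a tug of about 23 N (measured force up to 26 N), the caddy was let down gently and released, and the job was handed in at about 25.5 s.

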